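Lever up the brick box lid and put the domino away

TASK

The knob has come off the brick box and its lid hangs only just ajar: take the filling knife, slip its blade under the lid's front edge and lever the lid up with it, swing it on until it stands upright or leans back on its stop, and lay the knife back down flat on the table. Then put the domino block into the box so that it lies wholly below the rim, leaving the lid open and the other toys and the tilt-out bin where they are.

Things in the scene. Friction and masses are not known exactly. Their poses are not given: they have to be found in the camera images.
- box_floor (a point): Centre of the inner floor of the brick box, an open plywood box 160 mm deep (its x) by 220 mm wide (its y), fixed to the table. Its front faces its own -x. Walls 10 mm thick, inside 140 x 200 mm; this point is 10 mm above the table, the front and side rims are 90 mm above the table (80 mm above this point). The yaw of this point is the yaw of the box.
- lid_hinge (a point): Middle of the lid's hinge line, which runs along the box's y on its far side: 80 mm from the box centre towards the box's +x, 96 mm above the table. Axes as the box.
- lid (a joint): Angle of the lid in rad: 0 closed (resting on 6 mm rubber buffers on the rim), growing as its front edge rises; pi/2 upright, stop at 1.8. It starts 0.015 to 0.035 rad ajar. The lid weighs 0.2 kg and its hinge is stiff: it stays at any angle, and needs about 2.5 N upward at the front edge.
- lid_front (a point): Middle of the lid's lower front edge. The lid is a plain plywood board 165 mm deep, 220 mm wide, 10 mm thick, no knob; its underside passes through the hinge line and overhangs the front wall by 5 mm. Between it and the front rim is a slit 8 to 12 mm high, too low for fingers, clear but for a buffer at each end (102 mm from the middle). x points to the hinge along the underside.
- knife_grip (a point): Filling knife lying flat on the table: the point inside its wooden handle to grip, near its centre of mass, 13 mm above the table. Handle 100 mm long (70 mm behind this point, 30 mm in front), 24 mm wide (y), 26 mm high (z). x points along the knife to the blade tip. Mass about 0.11 kg.
- knife_tip (a point): Middle of the blade's front edge, 115 mm from knife_grip along the knife's x. Steel blade 85 mm long, 36 mm wide (y), 2.5 mm thick (z), stiff, at half the handle's height, so 13 mm above the table while the knife lies there.
- knife: The filling knife; origin on its underside, 13 mm below knife_grip, same axes.
- domino_center (a point): Centre of the domino block, a flat oblong wooden block 105 mm long (its x), 24 mm thick (y) and 52 mm high (z) with domino pips on its faces, standing on its long edge on the table; this point is 26 mm above the table. About 0.085 kg. It may be in any of three places it shares with the arch and the square prism.
- domino: The domino block; origin at the centre of its underside, 26 mm below domino_center.
- arch_center (a point): Bystander: plastic arch 120 x 40 mm, 60 mm high; point 30 mm above the table. Leave it alone.
- prism_center (a point): Bystander: square prism 45 x 45 mm, 85 mm high, upright; its centre. Leave it alone.
- bowl: Bystander: enamel bowl, 110 mm across, 45 mm high; origin under its centre.
- plank: Bystander: square-section wooden stick 120 x 24 x 24 mm lying on the table; origin under its centre.
- roller_center (a point): Bystander: wooden cylinder 44 mm across, 70 mm high, upright; its centre.
- lorry: Bystander: toy lorry 165 mm long, 66 mm wide, 87 mm high; origin on the table under its centre.
- tiltbin_knob (a point): Knob on the front of the tilt-out bin of the storage bench at the left side of the table (376 mm wide, 258 mm high), hinged at its foot and leaning partly open. Leave it alone.
Not all that is in view belongs to the job. There is more than one size of the knife; the job needs the middle-sized.

How it is judged:
By the outcome, as a careful person would: the job done as asked, in the order asked, and still so for the second after the job is handed in, with the robot touching nothing.
It also fails if it takes over 61 s, if anything falls off the work surface, if the arm or the gripper's body presses on something with over 40 N, if the wrist force passes 120 N, or if a joint passes its speed limit or range.

ROBOT

A 6-joint arm with a two-finger parallel gripper is mounted at the origin on the work surface. World frame = base frame: x ahead of the robot, y to its left, z up, the work surface at z = 0. Lengths are in m, angles in rad, forces in N, time in s.
With the tool pointing down it reaches from about 0.275 to 0.75 m from the base axis. Payload 10.2 kg.
Tool frame: the origin (TCP) lies midway between the tips of the shut fingers; the grasp point (between the pads) lies 19 mm behind it; z points along the fingers, y is the direction in which the jaws open and shut (so a half turn about z gives the same grasp; the last joint's range is limited). The gripper opens to 85 mm and grips with 20 to 120 N. Pads are 22 mm wide; open, the fingers measure 114 mm over their backs; the gripper's body (76 mm by 85 mm) begins 54 mm behind the grasp point. The pads swing forward as they close: fully open they stand 13 mm farther back than shut.
Start: joints at [0.906, 0.313, 1.498, -0, 1.331, -0.223], TCP at [0.224, 0.475, 0.211] pointing down, gripper open.
Joint ranges: [-2.94, 2.94], [-0.97, 2.17], [0.19, 2.56], [-1.23, 4.37], [0.02, 3.11], [-2.88, 2.88]. Speed limits (rad/s): [2.39, 2.39, 3.01, 3.14, 3.14, 3.14].

INTERFACE

Orientations are given as a unit quaternion [w, x, y, z].
In Python, from plant import r gives the robot as it stands.
- The arm moves only by the tool play_rows, never from a script. Its argument "plan" is one flat list of numbers, 7 for each row, row after row: the turn, a rotation vector about the tool's x, y, z in rad, then the shift along the tool's x, y, z in mm, then the closure, from 0 (fully open) to 1 (shut). A call has exactly 5 rows; each row is the pose to reach, as a shift and turn from the pose measured when the call began, along the tool's axes at that moment; what a row does not reach only later rows make up. A row lasts 1/12 s, in which the tool goes at most 41.7 mm and 7.16 degrees, less where a joint would pass 70% of its speed; a pose out of reach is approached as far as the arm can. A call with a gripper value outside its range is refused whole. The fingers move at their own pace and stop on an object; the grip force is fixed at half the most. Time passes only in rows, so rows that repeat a pose let the fingers close, or fill a call up. It gives the time, the measured TCP pose, the force and the opening at its end, in the units of the state.
- r.read_state(): the state, without advancing time (a new reading comes with each control period).
- r.capture(name): name is "scene" or "side" or "wrist"; returns (picture, depth): 384x512x3 uint8, red, green, blue; 384x512 float32, m along the optical axis (not along the pixel's ray), 0 where there is no reading.
- r.camera_params(name): a dict with "mtx" (3x3 intrinsics, pixels), "D" ([k1, k2, p1, p2, k3] as OpenCV has them; the pictures are not rectified), "rvec" (rotation vector, rad) and "tvec" (3), from world to camera coordinates, as OpenCV has them. Camera axes: x right, y down, z forward; pixel columns grow to the right and rows downward; lengths in m; the calibration is good to about 2 mm. A picture is of the moment at which its call begins: read the wrist's pose just before it. camera_params takes no time and is no camera call; for the wrist camera it gives the pose at the moment of the call.
- r.sign_off(): hands the job in, once; it reports no verdict.
Trained networks look in the newest picture that a camera, given by its name, has taken for a name from the list of things; names that differ only in an ending like _2 or _b are one class to them, and where a whole thing is asked for, a point or a joint stands for the part that bears it (a point fixed in the world has none). Each returns a list of dicts, best first, with "score" (0 to 1); they miss things now and then, are a little off and sometimes report something else, mostly with a low value. They report only what shows in the picture. A call takes as long as a camera call. They do not tell look-alikes from the thing itself.
- r.spot_in(camera, thing): "extent" ([left, top, right, bottom] in pixels, round what is visible of it).
- r.outline_of(camera, thing): "region" (384x512 bool, what is visible of it) and "extent" ([left, top, right, bottom] in pixels, round what is visible of it).
- r.mark_of(camera, thing): "location" ([column, row] in pixels: a listed point, or the origin of a listed thing).
The state is a dict: "clock": time; "q": joint angles; "qvel": joint speeds; "effort": joint torques, N m; "tcp_pos": TCP position; "eef_rot": TCP orientation; "force": force on the tool from outside, world axes, zero at the start; "torque": the same for the moment, N m; "width": opening from 0.0 (shut) to 1.0 (fully open).
Only numpy, scipy, OpenCV 4.12 (cv2) and the standard library are available. Lean on these libraries where they do the work, as an engineer would, in place of code of your own. Each camera call takes 0.05 s, during which the arm holds its last target. There are 200 camera calls.

## Working session

There is one attempt and no reset: what is moved stays moved. The work goes in short steps, Python scripts to look and compute and a tool call to move; the robot and the scene stay as the last step left them, time stands still between calls to the robot, and variables do not carry over. Pictures are saved under pics/ and viewed, about 8 in all and at most 12, crops included, and the job is handed in when it is done.

Besides the shell and the picture viewer there is one more tool, called after "Call:" as name(argument=value, ...) on one line, values as JSON. play_rows: Moves the arm, as the interface text tells. Its arguments: {"type":"object","properties":{"plan":{"type":"array","items":{"type":"number"}}},"required":["plan"]}

```bash
ls; mkdir -p pics
cat > h.py <<'E'
import numpy as np, cv2
from scipy.spatial.transform import Rotation as R
from plant import r
def cam(n):
    p=r.camera_params(n); return np.array(p["mtx"],float),np.array(p["D"],float),cv2.Rodrigues(np.array(p["rvec"],float))[0],np.array(p["tvec"],float).ravel()
def ray(n,uv):
    K,D,Rm,t=cam(n); x=cv2.undistortPoints(np.array(uv,float).reshape(-1,1,2),K,D).reshape(-1,2)
    d=np.c_[x,np.ones(len(x))]; return -Rm.T@t, d@Rm   # rays with cam z=1
def onz(n,uv,z):
    o,d=ray(n,uv); return o+d*((z-o[2])/d[:,2])[:,None]
def withdepth(n,uv,depth):
    o,d=ray(n,uv); uv=np.round(np.array(uv).reshape(-1,2)).astype(int); return o+d*depth[uv[:,1],uv[:,0]][:,None]
def proj(n,P):
    K,D,Rm,t=cam(n); return cv2.projectPoints(np.array(P,float).reshape(-1,1,3),Rm,t,K,D)[0].reshape(-1,2)
def save(n,img): cv2.imwrite('pics/'+n+'.png',img[:,:,::-1])
E
python3 - <<'E'
from h import *
ims={}
for c in ["scene","side"]:
    im,d=r.capture(c); np.savez(c+'.npz',im=im,d=d); ims[c]=im
    for t in ["box_floor","lid_hinge","lid_front","knife_grip","knife_tip","domino_center","arch_center","prism_center"]:
        m=r.mark_of(c,t); print(c,t,[(np.round(k["location"]).astype(int).tolist(),round(k["score"],2)) for k in m[:4]])
    o,_=ray(c,[[256,192]]);print(c,o)
    save(c,cv2.resize(im,(800,600)))
s=r.read_state();print(s)
E
```

```text
pics
scene box_floor [([133, 238], 0.44)]
scene lid_hinge [([301, 208], 0.8)]
scene lid_front [([259, 225], 0.85)]
scene knife_grip [([157, 157], 0.81), ([225, 183], 0.51)]
scene knife_tip [([230, 238], 0.73), ([157, 189], 0.56)]
scene domino_center [([179, 255], 0.59), ([377, 179], 0.39)]
scene arch_center [([172, 209], 0.56)]
scene prism_center [([132, 236], 0.78)]
scene [ 1.52175371 -0.09187345  1.41342036]
side box_floor []
side lid_hinge [([270, 181], 0.68)]
side lid_front [([354, 237], 0.63), ([302, 210], 0.59)]
side knife_grip [([266, 281], 0.75), ([194, 263], 0.66), ([125, 347], 0.63)]
side knife_tip [([204, 287], 0.76), ([297, 253], 0.67), ([200, 343], 0.67)]
side domino_center [([328, 308], 0.93)]
side arch_center [([242, 317], 0.9), ([264, 282], 0.55), ([351, 234], 0.3)]
side prism_center [([307, 368], 0.72)]
side [ 0.41580321 -0.77096677  0.75516836]
{'clock': 0.9, 'q': array([ 9.05611143e-01,  3.12891312e-01,  1.49773083e+00,  9.91035485e-06,
        1.33097121e+00, -2.23407539e-01]), 'qvel': array([ 1.51157147e-03,  5.07598486e-04,  6.35558153e-04,  4.46087645e-04,
        8.66916977e-05, -4.40729489e-04]), 'effort': array([-6.45761465e-04, -4.12162971e+01, -2.59894592e+01, -1.70498647e-04,
        5.54717135e-04, -1.41682847e-05]), 'tcp_pos': array([0.22447542, 0.47459199, 0.21118701]), 'eef_rot': array([-4.49580669e-06,  2.19098085e-01,  9.75702839e-01,  1.75429029e-06]), 'force': array([-0.41038239,  0.3855545 , -0.05229684]), 'torque': array([ 0.01030382, -0.03328922,  0.03872665]), 'width': 1.0020391902432948}
```

View pics/scene.png

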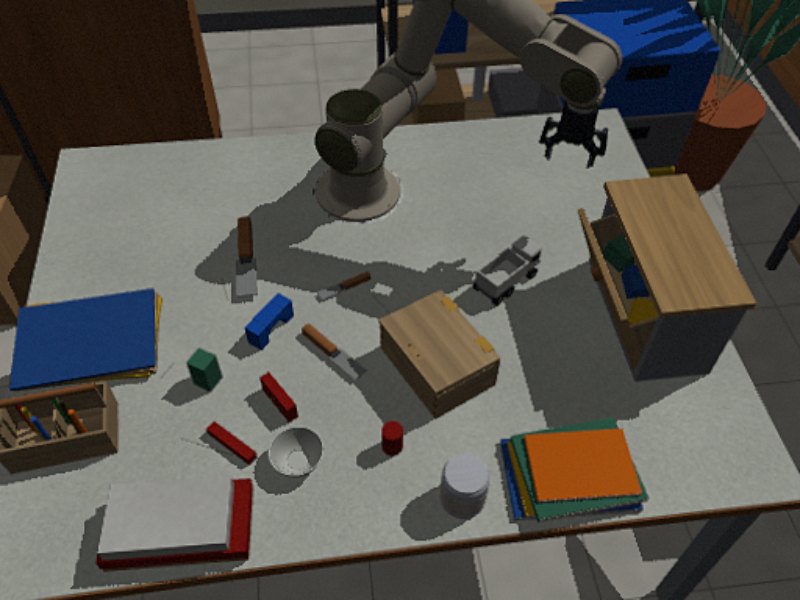

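View pics/side.png

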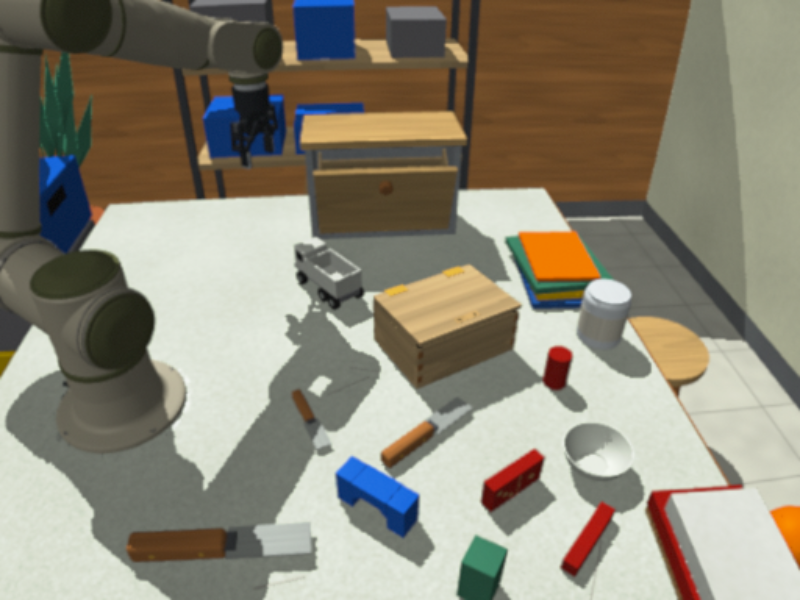

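The three knives, in 800-px scene pixels, are the big one at (245,255), the middle one at (332,350) and the small one at (345,287). The domino is the red block with pips at (279,395). The thinner red stick at (231,442) is the plank. Next I measure sizes and poses.

Run:
```python
from h import *
S={c:np.load(c+'.npz') for c in ["scene","side"]}
def cloud(c,m):
    v,u=np.nonzero(m&(S[c]['d']>0)); return withdepth(c,np.c_[u,v],S[c]['d'])
for c in S:
  for t in ["knife","domino","lid","bowl","plank","lorry","arch_center","prism_center","roller_center"]:
    for k in r.outline_of(c,t)[:4]:
      if k["score"]<.3: continue
      P=cloud(c,k["region"]); 
      Pt=P[P[:,2]>0.004]
      if len(Pt)<8: continue
      med=np.median(Pt,0); Pt=Pt[np.linalg.norm(Pt-med,axis=1)<.2]
      rc=cv2.minAreaRect((Pt[:,:2]*1000).astype(np.float32))
      w=np.linalg.eigh(np.cov(Pt[:,:2].T))[1][:,1]
      print(c,t,round(k["score"],2),np.round(k["extent"]).astype(int).tolist(),'rect',np.round(rc[0],0),np.round(rc[1],0),round(rc[2],1),'z',np.round(np.percentile(Pt[:,2],[5,50,95]),3),'pca',round(np.degrees(np.arctan2(w[1],w[0])),1))
print(onz("scene",[[230,238],[157,189],[259,225],[301,208]],.013).round(3).tolist())
print('grip/tip side mid',onz("side",[[266,281],[297,253]],.013).round(3).tolist())
print('dom side',onz("side",[[328,308]],.026).round(3), onz("scene",[[179,255]],.026).round(3))
print('hinge',onz("side",[[270,181]],.096),onz("scene",[[301,208]],.096))
print('front',onz("side",[[302,210]],.1),onz("scene",[[259,225]],.1))
a=cv2.resize(S["scene"]["im"][150:280,130:260],None,fx=4,fy=4,interpolation=3); b=cv2.resize(S["side"]["im"][150:345,160:360],(533,520),interpolation=3)
save("crop",cv2.resize(np.hstack([a,b]),(800,395)))
```

```text
scene knife 0.57 [192, 208, 234, 245] rect [ 523. -108.] [183.  38.] 36.0 z [0.008 0.017 0.029] pca -140.4
scene knife 0.57 [152, 138, 166, 188] rect [ 221. -299.] [248.  43.] 2.4 z [0.014 0.023 0.037] pca 180.0
scene knife 0.45 [201, 176, 239, 192] rect [331. -66.] [ 34. 128.] 25.3 z [0.005 0.014 0.021] pca 110.6
scene domino 0.78 [168, 236, 189, 269] rect [ 629. -227.] [126.  40.] 31.2 z [0.01  0.048 0.055] pca -148.5
scene lid 0.79 [245, 185, 320, 249] rect [586. 118.] [226. 168.] 25.1 z [0.103 0.108 0.113] pca -153.9
scene lid 0.68 [191, 206, 232, 246] rect [ 526. -109.] [179.  34.] 39.6 z [0.009 0.018 0.029] pca -140.0
scene bowl 0.64 [171, 275, 207, 305] rect [ 778. -197.] [108. 107.] 13.5 z [0.005 0.021 0.044] pca 94.1
scene bowl 0.51 [166, 239, 189, 270] rect [ 641. -227.] [105.  28.] 31.2 z [0.01  0.048 0.055] pca -148.3
scene plank 0.69 [133, 271, 162, 300] rect [ 728. -327.] [123.  26.] 45.9 z [0.009 0.022 0.028] pca 46.1
scene lorry 0.67 [303, 153, 346, 194] rect [358. 327.] [ 98. 186.] 45.1 z [0.019 0.053 0.087] pca 124.2
scene arch_center 0.59 [159, 190, 190, 221] rect 
[... 1343 characters left out ...]
nter 0.93 [295, 344, 326, 384] rect [ 558. -383.] [46. 45.] 55.3 z [0.019 0.081 0.085] pca -157.7
side roller_center 0.94 [344, 224, 367, 247] rect [768.  -7.] [44. 42.] 88.2 z [0.008 0.05  0.069] pca 152.1
side roller_center 0.44 [243, 254, 298, 299] rect [ 523. -109.] [186.  39.] 37.2 z [0.008 0.014 0.026] pca -140.3
[[0.589, -0.052, 0.013], [0.34, -0.298, 0.013], [0.548, 0.053, 0.013], [0.493, 0.213, 0.013]]
grip/tip side mid [[0.504, -0.128, 0.013], [0.598, -0.037, 0.013]]
dom side [[ 0.636 -0.233  0.026]] [[ 0.643 -0.225  0.026]]
hinge [[0.54923402 0.1898848  0.096     ]] [[0.55421122 0.19527511 0.096     ]]
front [[0.61869898 0.03835282 0.1       ]] [[0.60869157 0.04438047 0.1       ]]
```

View pics/crop.png

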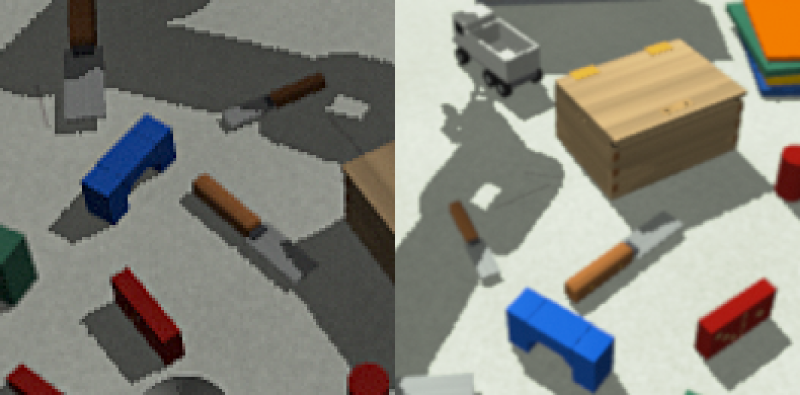

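The crop confirms the middle knife: its measured length of about 184 mm matches the 185 mm given (the others are about 248 and 130 mm). The domino is standing at (0.636,-0.231), yaw about 31°. The lid front faces the knife and the box yaw is about 115°. I'll move above the knife.

```bash
cat >> h.py <<'E'
def pose(yaw,pitch=0):
    x=np.array([np.cos(np.radians(yaw)),np.sin(np.radians(yaw)),0]); z=np.array([0,0,-1.]); 
    return R.from_matrix(np.c_[x,np.cross(z,x),z])*R.from_rotvec([0,np.radians(pitch),0])
def cur():
    s=r.read_state(); q=s["eef_rot"]; return np.array(s["tcp_pos"]),R.from_quat([q[1],q[2],q[3],q[0]]),s
def rel(p,yaw,pitch=0,p0=None,R0=None):
    if p0 is None: p0,R0,_=cur()
    d=(R0.inv()*pose(yaw,pitch)).as_rotvec(); t=R0.inv().apply(np.array(p)-p0)*1000
    print('turn',d.round(3).tolist(),'shift',t.round(1).tolist())
E
python3 -c "
from h import *
rel([.51,-.12,.2],39)"
```

```text
turn [0.0, 0.0, 2.019] shift [-512.3, -415.4, 11.2]
```

Call:
play_rows(plan=[0,0,2.019,-512,-415,11,0,0,0,2.019,-512,-415,11,0,0,0,2.019,-512,-415,11,0,0,0,2.019,-512,-415,11,0,0,0,2.019,-512,-415,11,0])

```text
clock: 2.22
tcp_pos: [0.315, 0.2851, 0.2078]
eef_rot: [0.0, 0.511, 0.86, 0.0]
force: [0.7, -0.5, -0.1]
width: 1.002
```

```bash
python3 -c "
from h import *
rel([.51,-.12,.2],39)"
```

```text
turn [0.0, -0.0, 1.389] shift [-449.1, -22.4, 7.8]
```

Call:
play_rows(plan=[0,0,1.389,-449,-22,8,0,0,0,1.389,-449,-22,8,0,0,0,1.389,-449,-22,8,0,0,0,1.389,-449,-22,8,0,0,0,1.389,-449,-22,8,0])

```text
clock: 2.63
tcp_pos: [0.4055, 0.0971, 0.2043]
eef_rot: [0.0, 0.751, 0.661, 0.0]
force: [0.6, 0.4, 0.5]
width: 1.001
```

```bash
python3 -c "
from h import *
rel([.51,-.12,.2],39)"
```

```text
turn [0.001, -0.001, 0.763] shift [-202.1, 131.3, 4.4]
```

Call:
play_rows(plan=[0,0,0.763,-202,131,4,0,0,0,0.763,-202,131,4,0,0,0,0.763,-202,131,4,0,0,0,0.763,-202,131,4,0,0,0,0.763,-202,131,4,0])

```text
clock: 3.05
tcp_pos: [0.4954, -0.091, 0.201]
eef_rot: [0.0, 0.917, 0.398, 0.001]
force: [0.2, 0.8, 0.6]
width: 0.997
```

Run:
```python
from h import *
p0,R0,s=cur(); print(p0,R0.as_matrix()[:,0])
im,d=r.capture("wrist")
save("w1",im)
ks=r.outline_of("wrist","knife")
for k in ks[:3]:
    v,u=np.nonzero(k["region"]&(d>0)); P=withdepth("wrist",np.c_[u,v],d)
    P=P[(P[:,2]>.005)&(P[:,2]<.05)]
    H=P[P[:,2]>.020]
    f=lambda Q:(np.round(np.array(cv2.minAreaRect((Q[:,:2]*1000).astype(np.float32))[0]),1),np.round(cv2.minAreaRect((Q[:,:2]*1000).astype(np.float32))[1:][0],0),cv2.minAreaRect((Q[:,:2]*1000).astype(np.float32))[2])
    print(k["score"],k["extent"],len(P),f(P),len(H),f(H), np.percentile(P[:,2],[5,50,95]))
for t,z in [("knife_grip",.013),("knife_tip",.013)]:
    for m in r.mark_of("wrist",t)[:3]: print(t,m["score"],m["location"],onz("wrist",[m["location"]],z).round(4))
```

```text
[ 0.49535974 -0.09099673  0.2009996 ] [0.6835857  0.7298696  0.00098071]
0.89 [258.3, 87.3, 305.0, 235.5] 3416 (array([ 525.6, -109.5]), array([184.,  36.]), 38.03328323364258) 1352 (array([ 492.1, -135.5]), array([99., 24.]), 38.04832458496094) [0.01349008 0.01550317 0.02687415]
0.67 [110.6, 211.5, 202.6, 257.9] 1217 (array([336., -65.]), array([ 26., 131.]), 20.70903968811035) 70 (array([322.7, -34. ]), array([12., 60.]), 20.352161407470703) [0.00885279 0.01215529 0.02010367]
knife_grip 0.73 [143.1, 227.9] [[ 0.3295 -0.046   0.013 ]]
knife_grip 0.61 [277.0, 183.6] [[ 0.5066 -0.1251  0.013 ]]
knife_tip 0.88 [291.2, 91.5] [[ 0.5951 -0.0494  0.013 ]]
knife_tip 0.77 [197.9, 249.9] [[ 0.361  -0.1198  0.013 ]]
knife_tip 0.48 [297.1, 283.0] [[ 0.4289 -0.2556  0.013 ]]
```

View pics/w1.png

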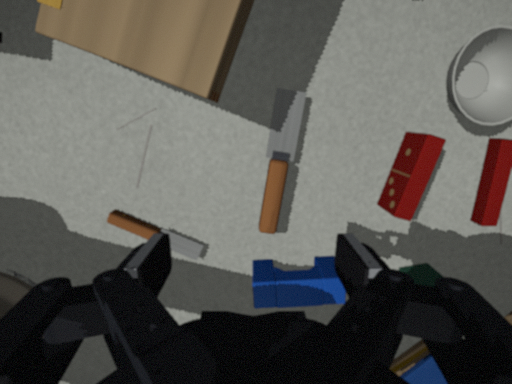

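In the wrist picture the middle knife shows its handle at about (272,195) and its tip at (291,92). It measures 184 x 36 mm, yaw 38°.

```bash
python3 -c "
from h import *
rel([.5126,-.1197,.06],38)"
```

```text
turn [-0.001, -0.001, 0.161] shift [-10.2, 33.7, 140.5]
```

Call:
play_rows(plan=[0,0,0.08,-5,20,40,0,0,0,0.161,-10,34,80,0,0,0,0.161,-10,34,115,0,0,0,0.161,-10,34,140,0,0,0,0.161,-10,34,140,0])

```text
clock: 3.67
tcp_pos: [0.5101, -0.1174, 0.0561]
eef_rot: [-0.004, 0.945, 0.326, -0.003]
force: [-0.1, 0.1, -0.6]
width: 1.001
```

```bash
python3 -c "
from h import *
rel([.5126,-.1197,.0035],38)"
```

```text
turn [-0.009, 0.003, 0.002] shift [0.8, 3.8, 52.6]
```

Call:
play_rows(plan=[-0.009,0.003,0.002,1,4,20,0,-0.009,0.003,0.002,1,4,40,0,-0.009,0.003,0.002,1,4,50,0,-0.009,0.003,0.002,1,4,52.5,0,-0.009,0.003,0.002,1,4,52.5,0])

```text
clock: 4.08
tcp_pos: [0.5133, -0.1194, 0.0046]
eef_rot: [0.0, 0.945, 0.326, 0.0]
force: [-0.4, 0.1, -0.4]
width: 1.0
```

```bash
python3 -c "
from h import *
rel([.5126,-.1197,.0035],38)"
```

```text
turn [0.001, -0.0, 0.0] shift [-0.8, -0.2, 1.1]
```

Call:
play_rows(plan=[0,0,0,0,0,1,1,0,0,0,0,0,1,1,0,0,0,0,0,1,1,0,0,0,0,0,1,1,0,0,0,0,0,1,1])

```text
clock: 4.5
tcp_pos: [0.5134, -0.1194, 0.004]
eef_rot: [0.001, 0.945, 0.326, 0.0]
force: [-1.4, -0.1, 1.3]
width: 0.304
```

Call:
play_rows(plan=[0,0,0,0,0,0,1,0,0,0,0,0,0,1,0,0,0,0,0,0,1,0,0,0,0,0,0,1,0,0,0,0,0,0,1])

```text
clock: 4.92
tcp_pos: [0.5134, -0.1193, 0.0043]
eef_rot: [0.001, 0.945, 0.326, 0.0]
force: [-1.8, 1.1, 5.8]
width: 0.242
```

Call:
play_rows(plan=[0,0,0,0,0,-30,1,0,0,0,0,0,-60,1,0,0,0,0,0,-95,1,0,0,0,0,0,-130,1,0,0,0,0,0,-130,1])

```text
clock: 5.33
tcp_pos: [0.516, -0.1205, 0.1405]
eef_rot: [0.004, 0.945, 0.326, 0.004]
force: [1.0, -0.1, -0.2]
width: 0.242
```

```bash
python3 -c "
from h import *
rel([.68,-.083,.12],115.2)
print(r.read_state()['width'])"
```

```text
turn [0.013, 0.003, -1.347] shift [152.1, 71.3, 22.1]
0.2417482701894678
```

Call:
play_rows(plan=[0,0,-1.347,30,14,0,1,0,0,-1.347,60,28,0,1,0,0,-1.347,90,43,5,1,0,0,-1.347,120,57,10,1,0,0,-1.347,152,71,20,1])

```text
clock: 5.75
tcp_pos: [0.6812, -0.0826, 0.1218]
eef_rot: [0.004, 0.798, 0.603, 0.001]
force: [0.6, -0.8, -0.4]
width: 0.242
```

```bash
python3 -c "
from h import *
rel([.68,-.083,.12],115.2)"
```

```text
turn [0.005, 0.006, -0.716] shift [-0.7, -1.1, 1.8]
```

Call:
play_rows(plan=[0.005,0.006,-0.716,0,0,2,1,0.005,0.006,-0.716,0,0,2,1,0.005,0.006,-0.716,0,0,2,1,0.005,0.006,-0.716,0,0,2,1,0.005,0.006,-0.716,0,0,2,1])

```text
clock: 6.17
tcp_pos: [0.6811, -0.0826, 0.1185]
eef_rot: [-0.0, 0.574, 0.819, -0.0]
force: [0.5, 1.3, -2.0]
width: 0.238
```

Call:
play_rows(plan=[0,0,-0.091,0,0,0,1,0,0,-0.091,0,0,0,1,0,0,-0.091,0,0,0,1,0,0,-0.091,0,0,0,1,0,0,-0.091,0,0,0,1])

```text
clock: 6.58
tcp_pos: [0.681, -0.0826, 0.1183]
eef_rot: [-0.0, 0.537, 0.844, -0.0]
force: [-0.7, 0.3, -1.4]
width: 0.245
```

Run:
```python
from h import *
p0,R0,s=cur(); print(p0,R0.as_matrix().round(3).tolist())
im,d=r.capture("wrist"); im2,d2=r.capture("side")
np.savez('m.npz',wi=im,wd=d,si=im2,sd=d2)
a=proj("side",[[.621,.043,.095],[.64,-.02,.12]]).round();print(a)
for c,dd in (("wrist",d),("side",d2)):
  for t in("knife","lid"):
    for k in r.outline_of(c,t)[:2]:
      if k["score"]<.4: continue
      v,u=np.nonzero(k["region"]&(dd>0)); P=withdepth(c,np.c_[u,v],dd); P=P[P[:,2]>.08]
      P=P[np.linalg.norm(P-np.median(P,0),axis=1)<.15]
      if len(P)<50: continue
      rc=cv2.minAreaRect((P[:,:2]*1000).astype(np.float32))
      print(c,t,round(k["score"],2),np.array(k["extent"]).round().tolist(),len(P),np.round(rc[0],1),np.round(rc[1],0),round(rc[2],1))
      for nm,o,xd in (("along",np.array([.621,.043]),np.array([-.426,.905])),):
        a=(P[:,:2]-o)@xd
        for lo in np.arange(-.24,.18,.03):
          m=(a>lo)&(a<=lo+.03)
          if m.sum()>20: print('   a',round(lo,2),m.sum(),'z med',np.percentile(P[m,2],[10,50,90]).round(4),'lat',np.median((P[m,:2]-o)@[-.905,-.426]).round(4))
cc=im2[130:280,240:440]
save("s2",np.vstack([cv2.resize(cc,None,fx=4,fy=4,interpolation=3)]))
```

```text
[ 0.68103843 -0.08263739  0.11829589] [[-0.424, 0.906, -0.001], [0.906, 0.424, 0.0], [0.0, -0.0, -1.0]]
[[302. 210.]
 [315. 218.]]
wrist knife 0.77 [216.0, 30.0, 285.0, 316.0] 15545 [669.  -57.6] [ 36. 162.] 25.1
   a -0.21 440 z med [0.1394 0.1416 0.1425] lat -0.0015
   a -0.18 1709 z med [0.1401 0.1417 0.1426] lat -0.001
   a -0.15 1987 z med [0.1404 0.1417 0.1427] lat -0.001
   a -0.12 3404 z med [0.1289 0.131  0.1376] lat -0.0005
   a -0.09 3815 z med [0.1288 0.1302 0.1316] lat -0.0005
   a -0.06 4190 z med [0.1288 0.1303 0.1316] lat -0.0006
side knife 0.84 [306.0, 205.0, 360.0, 254.0] 691 [656.7 -76.1] [ 66. 186.] 22.9
   a -0.24 61 z med [0.1245 0.1331 0.14  ] lat 0.0031
   a -0.21 136 z med [0.1219 0.1364 0.1395] lat 0.0107
   a -0.18 148 z med [0.1213 0.1368 0.1398] lat 0.0114
   a -0.15 102 z med [0.1211 0.1377 0.1606] lat 0.0138
   a -0.12 71 z med [0.1265 0.1283 0.1303] lat 0.0094
   a -0.09 84 z med [0.1265 0.128  0.1296] lat 0.005
   a -0.06 89 z med [0.126  0.1274 0.1294] lat 0.0015
side lid 0.75 [241.0, 169.0, 326.0, 220.0] 2655 [584.  116.5] [220. 170.] 24.7
   a -0.03 51 z med [0.1025 0.1068 0.11  ] lat 0.0389
   a 0.0 587 z med [0.1037 0.1085 0.1102] lat 0.0161
   a 0.03 493 z med [0.1063 0.1079 0.1094] lat 0.0121
   a 0.06 465 z med [0.1055 0.1071 0.1086] lat 0.0104
   a 0.09 442 z med [0.1046 0.1063 0.1078] lat 0.0115
   a 0.12 442 z med [0.1038 0.1056 0.1072] lat 0.0132
   a 0.15 175 z med [0.1036 0.1053 0.1071] lat 0.019
  return _methods._mean(a, axis=axis, dtype=dtype,
  ret = um.true_divide(
```

View pics/s2.png

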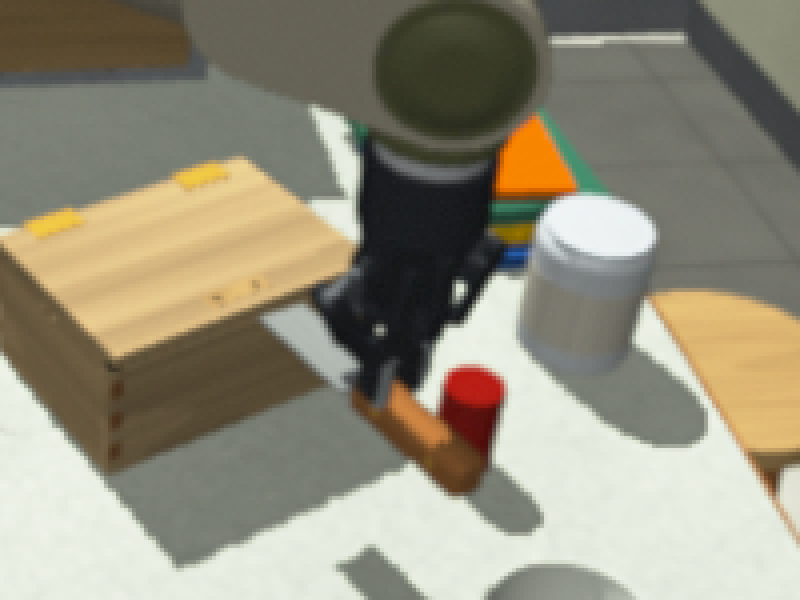

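The side crop shows the blade level and pointing at the slit, with its tip at about (270,320) in crop pixels, just short of the lid edge. The lid slope measures 0.025 rad, so the slit is about 10 mm and its middle is at z≈95 mm. The blade is about 10 mm above TCP height.

```bash
python3 -c "
from h import *
rel([.68,-.083,.0855],115.2)"
```

```text
turn [-0.0, -0.0, -0.0] shift [0.1, -1.1, 33.0]
```

Call:
play_rows(plan=[0,0,0,0,-1,12,1,0,0,0,0,-1,24,1,0,0,0,0,-1,33,1,0,0,0,0,-1,33,1,0,0,0,0,-1,33,1])

```text
clock: 7.3
tcp_pos: [0.6799, -0.083, 0.0848]
eef_rot: [-0.001, 0.536, 0.844, -0.0]
force: [0.5, 0.3, -1.0]
width: 0.235
```

```bash
python3 -c "
from h import *
rel([.68,-.083,.0855],115.2)
x=np.array([-.426,.905,0])
rel(np.array([.68,-.083,.0855])+.055*x,115.2)"
```

```text
turn [-0.001, -0.001, -0.0] shift [-0.1, 0.1, -0.7]
turn [-0.001, -0.001, -0.0] shift [54.9, 0.1, -0.6]
```

Call:
play_rows(plan=[0,0,0,12,0,-0.6,1,0,0,0,24,0,-0.6,1,0,0,0,36,0,-0.6,1,0,0,0,48,0,-0.6,1,0,0,0,56,0,-0.6,1])

```text
clock: 7.72
tcp_pos: [0.6557, -0.0309, 0.086]
eef_rot: [-0.001, 0.536, 0.844, -0.0]
force: [0.3, 0.4, -0.9]
width: 0.244
```

Run:
```python
from h import *
p0,R0,s=cur(); print(p0,s["force"],s["torque"])
im2,d2=r.capture("side"); save("s3",cv2.resize(im2[130:280,240:440],None,fx=4,fy=4,interpolation=3))
```

```text
[ 0.65570451 -0.03091067  0.08599581] [ 0.25182183  0.40966445 -0.88059807] [ 0.01149296 -0.02171384  0.01716226]
```

View pics/s3.png

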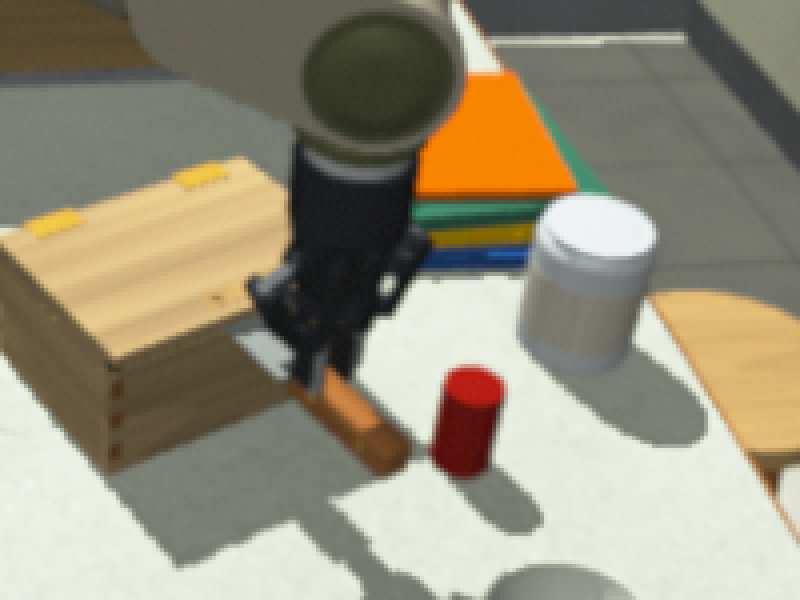

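The blade is under the lid's front edge in the side crop, near (240,325), with no contact force. Now I lever along an arc about the hinge.

Call:
play_rows(plan=[0,0,0,0.5,0,-13,1,0,0,0,3,0,-27.5,1,0,0,0,7,0,-41.5,1,0,0,0,12,0,-54.5,1,0,0,0,18.5,0,-67.5,1])

```text
clock: 8.18
tcp_pos: [0.6478, -0.0139, 0.1551]
eef_rot: [-0.0, 0.536, 0.844, -0.0]
force: [0.7, -2.1, -3.4]
width: 0.237
```

```bash
cat > lid.py <<'E'
from h import *
p0,R0,s=cur(); print(p0,R0.as_matrix()[:,0].round(3),s["force"].round(1),s["width"])
import sys
im,d=r.capture("side")
H=np.array([.551,.192]);X=np.array([-.426,.905]);Y=np.array([-.905,-.426])
v,u=np.nonzero(d>0);P=withdepth("side",np.c_[u,v],d)
a=(H-P[:,:2])@X; b=(P[:,:2]-H)@Y; h=P[:,2]-.096
m=(abs(b)<.1)&(a>-.08)&(a<.17)&(h>.03)&(h<.2)
hu=cv2.cvtColor(im,cv2.COLOR_RGB2HSV)[v,u]
w=m&(hu[:,1]>60)&(hu[:,2]>90)&(hu[:,0]<25)
th=np.degrees(np.arctan2(h[w],a[w])); print('lid pts',w.sum(),'angle pct',np.percentile(th,[10,25,50,75,90]).round(1) if w.sum() else None)
k=r.outline_of("side","knife")
for k in k[:2]:
    mm=k["region"][v,u]&(P[:,2]>.08); Q=P[mm]
    if mm.sum()<60: continue
    aa=(H-Q[:,:2])@X
    print('knife',round(k["score"],2),[(round(lo,3),int(((aa>lo)&(aa<lo+.03)).sum()),float(np.median(Q[(aa>lo)&(aa<lo+.03),2]).round(4))) for lo in np.arange(.05,.36,.03) if ((aa>lo)&(aa<lo+.03)).sum()>5])
if len(sys.argv)>1: save(sys.argv[1],cv2.resize(im[110:290,220:460],(800,600),interpolation=3))
E
python3 lid.py s4
```

```text
[ 0.64780327 -0.01389505  0.15505514] [-0.426  0.905  0.   ] [ 0.7 -2.1 -3.4] 0.23722846902641212
lid pts 568 angle pct [27.6 29.5 30.5 32.4 34.5]
knife 0.68 [(np.float64(0.11), 14, 0.1551), (np.float64(0.14), 79, 0.1571), (np.float64(0.17), 57, 0.1601), (np.float64(0.2), 42, 0.1628), (np.float64(0.23), 118, 0.175), (np.float64(0.26), 121, 0.1771), (np.float64(0.29), 104, 0.1745)]
```

View pics/s4.png

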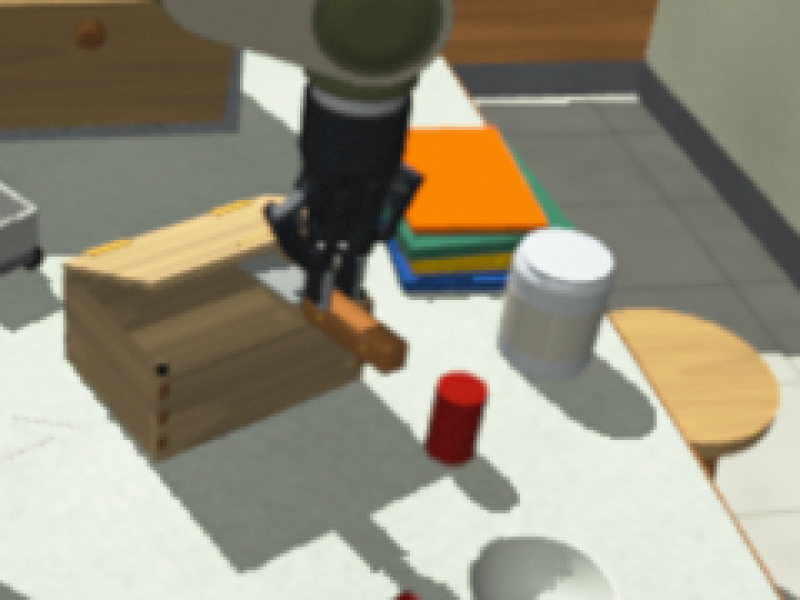

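The lid is about 27-30° open and riding on the blade. The knife has pitched down about 5° in the grip, which is tolerable. I continue the arc.

Call:
play_rows(plan=[0,0,0,7,0,-14,1,0,0,0,17,0,-28,1,0,0,0,28,0,-40,1,0,0,0,40,0,-51,1,0,0,0,54,0,-60,1])

```text
clock: 8.7
tcp_pos: [0.6246, 0.0371, 0.2176]
eef_rot: [0.001, 0.535, 0.845, 0.001]
force: [1.2, -2.1, -3.4]
width: 0.235
```

```bash
python3 lid.py s5
```

```text
[0.62461876 0.03710681 0.21762712] [-0.428  0.904 -0.001] [ 1.2 -2.1 -3.4] 0.2354421488535186
lid pts 170 angle pct [40.  61.4 62.4 63.3 64. ]
```

Call:
play_rows(plan=[0,0,0,15,0,-7,1,0,0,0,30,0,-12,1,0,0,0,46,0,-15,1,0,0,0,62,0,-16,1,0,0,0,78,0,-16,1])

```text
clock: 9.22
tcp_pos: [0.5904, 0.1104, 0.2345]
eef_rot: [0.002, 0.534, 0.846, 0.002]
force: [0.2, -2.0, -2.8]
width: 0.234
```

```bash
python3 lid.py; python3 -c "
from h import *
m,d=r.capture('scene')
save('sc2',cv2.resize(m[130:290,160:360],(750,600),interpolation=3))
H=np.array([.551,.192]);X=np.array([-.426,.905]);Y=np.array([-.905,-.426])
v,u=np.nonzero(d>0);P=withdepth('scene',np.c_[u,v],d);a=(H-P[:,:2])@X;b=(P[:,:2]-H)@Y
for lo in np.arange(.13,.29,.02):
  w=(abs(b)<.11)&(abs(a)<.09)&(P[:,2]>lo)&(P[:,2]<lo+.02);print(round(lo,2),w.sum(),np.percentile(a[w],[10,50,90]).round(3) if w.sum()>5 else '')
"
```

```text
[0.5904336  0.11038994 0.2345389 ] [-0.43   0.903 -0.002] [ 0.2 -2.  -2.8] 0.23390800733807604
lid pts 1296 angle pct [50.5 95.4 96.9 97.9 99.1]
0.13 167 [-0.009 -0.006 -0.003]
0.15 150 [-0.012 -0.009 -0.007]
0.17 152 [-0.016 -0.012 -0.009]
0.19 148 [-0.017 -0.015 -0.012]
0.21 169 [-0.02  -0.017 -0.015]
0.23 369 [-0.022 -0.016  0.046]
0.25 234 [-0.03  -0.023 -0.019]
0.27 7 [0.086 0.088 0.089]
```

View pics/sc2.png

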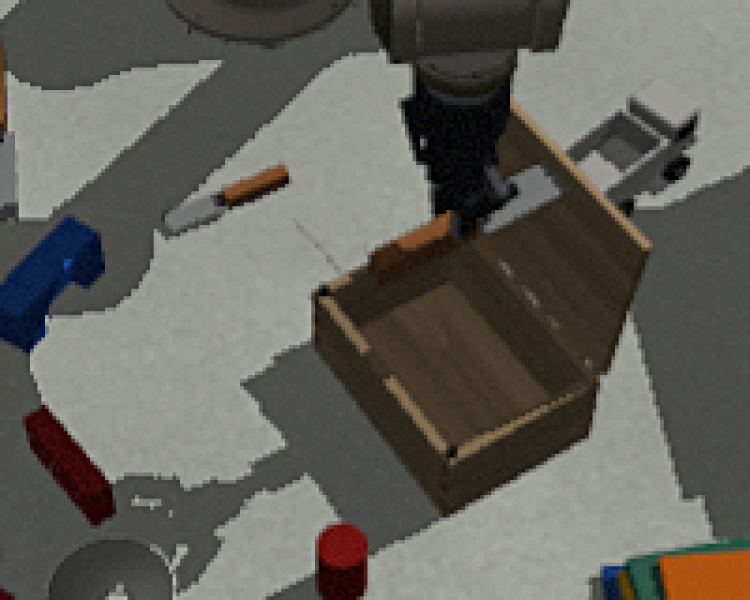

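The lid stands at about 98°, leaning back past upright, and the box is open. I nudge it slightly further, then retreat.

Call:
play_rows(plan=[0,0,0,7,0,0,1,0,0,0,8,0,0,1,0,0,0,-25,0,0,1,0,0,0,-62,0,0,1,0,0,0,-100,0,0,1])

```text
clock: 9.78
tcp_pos: [0.6341, 0.0193, 0.2347]
eef_rot: [0.002, 0.533, 0.846, 0.002]
force: [0.7, -0.3, -1.1]
width: 0.232
```

```bash
python3 lid.py
python3 - <<'E'
from h import *
im,d=r.capture("wrist"); p0,R0,s=cur()
k=r.outline_of("wrist","knife")[0]
v,u=np.nonzero(k["region"]&(d>0)); P=withdepth("wrist",np.c_[u,v],d); T=R0.inv().apply(P-p0)*1000
print(k["score"])
for lo in range(-80,130,15):
    m=(T[:,0]>lo)&(T[:,0]<=lo+15)&(abs(T[:,1])<25)&(T[:,2]>-80)&(T[:,2]<60)
    if m.sum()>15: print(lo,m.sum(),np.percentile(T[m,2],[10,50,90]).round(1),np.median(T[m,1]).round(1), T[m,0].max().round(1))
rel([.5126,-.1197,.2],38)
E
```

```text
[0.63410986 0.01926241 0.23470582] [-0.433  0.902 -0.001] [ 0.7 -0.3 -1.1] 0.23214571827596303
lid pts 2056 angle pct [ 99.3  99.9 100.6 101.4 102.5]
knife 0.79 [(np.float64(0.08), 68, 0.244), (np.float64(0.11), 82, 0.2441), (np.float64(0.14), 54, 0.2447), (np.float64(0.17), 53, 0.2427), (np.float64(0.2), 125, 0.2527), (np.float64(0.23), 130, 0.2518), (np.float64(0.26), 79, 0.2482)]
0.76
-50 656 [-24.4 -23.5 -21.4] 1.1 -35.0
-35 862 [-24.6 -23.5 -21.6] 0.5 -20.0
-20 866 [-24.6 -23.6 -22.4] 1.0 -5.0
-5 862 [-24.5 -23.6 -22.6] 0.4 10.0
10 1201 [-24.3 -23.1 -19.8] 0.4 25.0
25 1694 [-16.4 -13.3 -10.8] -0.1 40.0
40 1735 [-13.3 -12.  -10.6] -0.2 55.0
55 1909 [-13.3 -12.  -10.6] -0.2 70.0
70 1989 [-13.4 -12.  -10.6] -0.2 85.0
85 2123 [-13.4 -11.9 -10.6] -0.2 100.0
100 1482 [-13.4 -12.  -10.6] -0.2 110.3
turn [0.004, -0.003, 1.352] shift [-73.3, -169.3, 33.2]
```

The knife is level again in the grip, so the earlier pitch was only compliance. The lid is at about 100°. I take the knife back to its old spot.

Call:
play_rows(plan=[0,0,1.352,-16,-38,0,1,0,0,1.352,-32,-76,0,1,0,0,1.352,-48,-110,0,1,0,0,1.352,-64,-145,10,1,0,0,1.352,-73,-169,33,1])

```text
clock: 10.4
tcp_pos: [0.512, -0.1207, 0.2026]
eef_rot: [0.004, 0.769, 0.639, 0.003]
force: [-0.2, -0.9, -0.7]
width: 0.237
```

```bash
python3 -c "
from h import *
rel([.5126,-.1197,.08],38)"
```

```text
turn [0.009, -0.004, 0.723] shift [1.0, -0.8, 122.6]
```

Call:
play_rows(plan=[0.009,-0.004,0.723,1,-1,10,1,0.009,-0.004,0.723,1,-1,35,1,0.009,-0.004,0.723,1,-1,65,1,0.009,-0.004,0.723,1,-1,100,1,0.009,-0.004,0.723,1,-1,122,1])

```text
clock: 10.82
tcp_pos: [0.5112, -0.1182, 0.0781]
eef_rot: [-0.001, 0.928, 0.372, -0.0]
force: [0.7, 0.3, -1.1]
width: 0.238
```

```bash
python3 -c "
from h import *
rel([.5126,-.1197,.0055],38)"
```

```text
turn [-0.002, 0.0, 0.099] shift [-0.1, 2.2, 72.6]
```

Call:
play_rows(plan=[-0.002,0,0.099,0,2,25,1,-0.002,0,0.099,0,2,48,1,-0.002,0,0.099,0,2,64,1,-0.002,0,0.099,0,2,72.5,1,-0.002,0,0.099,0,2,72.5,1])

```text
clock: 11.23
tcp_pos: [0.5122, -0.1183, 0.0052]
eef_rot: [-0.001, 0.945, 0.326, -0.001]
force: [0.5, 0.5, -1.6]
width: 0.238
```

```bash
python3 -c "
from h import *
rel([.5126,-.1197,.0045],38);print(cur()[2]['force'])"
```

```text
turn [-0.001, 0.001, 0.001] shift [-0.5, 1.3, 0.7]
[ 0.48917841  0.47027202 -1.58680186]
```

Call:
play_rows(plan=[0,0,0,0,0,1,1,0,0,0,0,0,1,1,0,0,0,0,0,1,0.5,0,0,0,0,0,1,0,0,0,0,0,0,1,0])

```text
clock: 11.65
tcp_pos: [0.5124, -0.1184, 0.0046]
eef_rot: [-0.0, 0.945, 0.326, -0.0]
force: [-0.4, 0.8, 0.4]
width: 0.654
```

Call:
play_rows(plan=[0,0,0,0,0,0,0,0,0,0,0,0,0,0,0,0,0,0,0,0,0,0,0,0,0,0,-25,0,0,0,0,0,0,-60,0])

```text
clock: 12.07
tcp_pos: [0.5108, -0.1177, 0.0631]
eef_rot: [-0.002, 0.945, 0.326, -0.002]
force: [0.2, -0.2, -0.1]
width: 0.995
```

```bash
python3 -c "
from h import *
rel([.575,-.175,.2],31)"
```

```text
turn [-0.006, 0.003, 0.123] shift [14.9, 83.8, -137.5]
```

Call:
play_rows(plan=[-0.006,0.003,0.123,0,10,-40,0,-0.006,0.003,0.123,4,30,-75,0,-0.006,0.003,0.123,8,50,-105,0,-0.006,0.003,0.123,15,84,-137,0,-0.006,0.003,0.123,15,84,-137,0])

```text
clock: 12.48
tcp_pos: [0.5787, -0.1783, 0.205]
eef_rot: [0.004, 0.964, 0.266, 0.004]
force: [0.3, -1.5, -0.0]
width: 0.999
```

Run:
```python
from h import *
im,d=r.capture("wrist"); save("w2",im)
for t in ("domino","knife"):
  for k in r.outline_of("wrist",t)[:3]:
    v,u=np.nonzero(k["region"]&(d>0)); P=withdepth("wrist",np.c_[u,v],d)
    for lo in ((.005,.042) if t=="domino" else (.006,.02)):
      Q=P[(P[:,2]>lo)&(P[:,2]<.08)]
      if len(Q)<30: continue
      rc=cv2.minAreaRect((Q[:,:2]*1000).astype(np.float32)); print(t,round(k["score"],2),np.round(k["extent"]),lo,len(Q),np.round(rc[0],1),np.round(rc[1],0),round(rc[2],1),np.percentile(Q[:,2],[50,95]).round(4))
```

```text
domino 0.74 [312.   3. 411.  81.] 0.005 4446 [ 767.4 -197.2] [ 93. 108.] 35.7 [0.0176 0.0395]
domino 0.73 [293. 108. 330. 199.] 0.005 2356 [ 633.5 -224. ] [105.  25.] 31.1 [0.047  0.0484]
domino 0.73 [293. 108. 330. 199.] 0.042 1904 [ 633.6 -224.1] [105.  25.] 31.1 [0.0472 0.0484]
knife 0.98 [156. 106. 206. 248.] 0.006 3306 [ 517.9 -100.9] [184.  37.] 37.7 [0.0106 0.0224]
knife 0.98 [156. 106. 206. 248.] 0.02 1034 [ 484.5 -127.7] [98. 22.] 38.3 [0.0216 0.0229]
knife 0.88 [ 55. 257. 118. 276.] 0.006 671 [321.2 -38.2] [20. 89.] 25.7 [0.0162 0.0181]
knife 0.41 [294. 108. 327. 202.] 0.006 2348 [ 632.1 -222.8] [105.  25.] 31.0 [0.0453 0.0467]
knife 0.41 [294. 108. 327. 202.] 0.02 2195 [ 632.1 -222.9] [105.  25.] 31.2 [0.0453 0.0467]
```

View pics/w2.png

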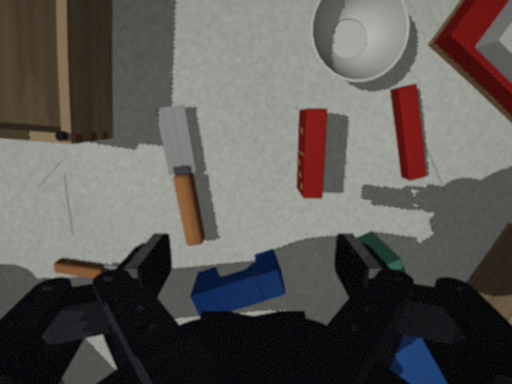

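The picture shows the knife lying flat at (183,175) and the domino at (312,153). The heights read 5 mm low because the arm was still settling, so I measure again at rest.

Run:
```python
from h import *
print(cur()[0],abs(cur()[2]["qvel"]).max())
im,d=r.capture("wrist")
for t in ("domino","knife"):
  for k in r.outline_of("wrist",t)[:2]:
    v,u=np.nonzero(k["region"]&(d>0)); P=withdepth("wrist",np.c_[u,v],d)
    Q=P[(P[:,2]>.006)&(P[:,2]<.08)]
    rc=cv2.minAreaRect((Q[:,:2]*1000).astype(np.float32)); print(t,round(k["score"],2),np.round(k["extent"]),np.round(rc[0],1),np.round(rc[1],0),round(rc[2],1),np.percentile(Q[:,2],[50,95]).round(4))
rel([.637,-.228,.1],31)
```

```text
[ 0.57468442 -0.17481576  0.1984668 ] 0.05077397965335653
domino 0.96 [303. 106. 338. 200.] [ 637.2 -226.4] [104.  25.] 31.5 [0.0519 0.0534]
knife 0.76 [ 59. 257. 116. 276.] [326.2 -40.2] [19. 86.] 24.7 [0.019  0.0209]
knife 0.62 [158. 102. 209. 248.] [ 524.8 -105.9] [183.  37.] 39.0 [0.0159 0.0274]
turn [-0.002, 0.002, 0.0] shift [26.3, 78.7, 97.9]
```

Call:
play_rows(plan=[-0.002,0.002,0,9,26,10,0,-0.002,0.002,0,18,52,30,0,-0.002,0.002,0,26,78,60,0,-0.002,0.002,0,26,78,85,0,-0.002,0.002,0,26,78,98,0])

```text
clock: 13.2
tcp_pos: [0.6348, -0.2268, 0.0944]
eef_rot: [-0.003, 0.964, 0.267, -0.003]
force: [-1.1, 0.6, -1.4]
width: 0.999
```

```bash
python3 -c "
from h import *
rel([.637,-.2275,.02],31.3)"
```

```text
turn [-0.007, 0.003, -0.005] shift [1.8, 2.2, 74.3]
```

Call:
play_rows(plan=[-0.007,0.003,-0.005,2,2,25,0,-0.007,0.003,-0.005,2,2,50,0,-0.007,0.003,-0.005,2,2,74,0,-0.007,0.003,-0.005,2,2,74,0.5,-0.007,0.003,-0.005,2,2,74,1])

```text
clock: 13.62
tcp_pos: [0.6361, -0.2264, 0.0194]
eef_rot: [-0.001, 0.963, 0.27, -0.001]
force: [0.1, 0.3, 0.2]
width: 0.748
```

Call:
play_rows(plan=[0,0,0,0,0,0,1,0,0,0,0,0,0,1,0,0,0,0,0,0,1,0,0,0,0,0,0,1,0,0,0,0,0,0,1])

```text
clock: 14.03
tcp_pos: [0.6369, -0.2269, 0.0212]
eef_rot: [0.0, 0.963, 0.27, -0.0]
force: [-0.4, 0.1, 7.1]
width: 0.261
```

Call:
play_rows(plan=[0,0,0,0,0,0,1,0,0,0,0,0,0,1,0,0,0,0,0,-40,1,0,0,0,0,0,-80,1,0,0,0,0,0,-120,1])

```text
clock: 14.45
tcp_pos: [0.6364, -0.2266, 0.1423]
eef_rot: [-0.001, 0.963, 0.27, -0.001]
force: [1.0, -2.0, -0.6]
width: 0.262
```

```bash
python3 -c "
from h import *
rel([.587,.115,.19],25.3)"
```

```text
turn [-0.002, 0.001, 0.105] shift [135.1, -317.7, -47.4]
```

Call:
play_rows(plan=[-0.002,0.001,0.05,13,-25,-30,1,-0.002,0.001,0.105,30,-60,-47,1,-0.002,0.001,0.105,45,-98,-47,1,-0.002,0.001,0.105,60,-136,-47,1,-0.002,0.001,0.105,75,-172,-47,1])

```text
clock: 14.87
tcp_pos: [0.6105, -0.0387, 0.1897]
eef_rot: [0.0, 0.976, 0.219, -0.0]
force: [0.9, 0.5, -1.6]
width: 0.262
```

```bash
python3 -c "
from h import *
rel([.587,.115,.18],25.3)"
```

```text
turn [0.0, 0.0, -0.001] shift [44.4, -149.0, 9.6]
```

Call:
play_rows(plan=[0,0,0,12,-38,0,1,0,0,0,24,-76,0,1,0,0,0,35,-114,0,1,0,0,0,44,-149,5,1,0,0,0,44,-149,10,1])

```text
clock: 15.28
tcp_pos: [0.5851, 0.1208, 0.1798]
eef_rot: [-0.001, 0.975, 0.222, 0.0]
force: [-0.3, -0.3, -1.2]
width: 0.26
```

```bash
python3 lid.py s6;python3 -c "
from h import *
rel([.587,.115,.033],25.3)"
```

```text
[0.58510092 0.12077158 0.17982596] [0.902 0.432 0.   ] [-0.3 -0.3 -1.2] 0.2599678070459994
lid pts 1470 angle pct [ 58.3  99.6 100.4 101.3 102.4]
turn [-0.0, 0.002, 0.002] shift [0.8, 1.3, 145.8]
```

View pics/s6.png

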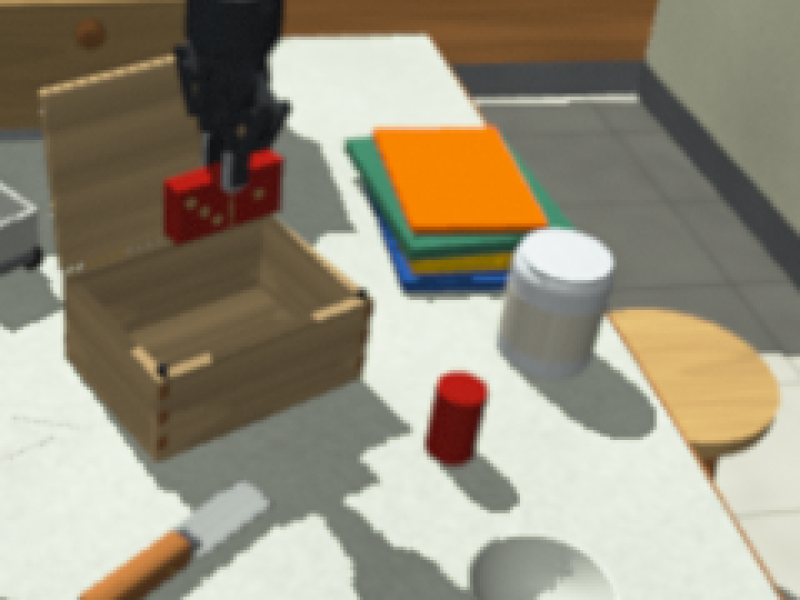

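The domino hangs level over the open box (crop (225,195)), the lid is upright behind it and the knife is flat on the table. I lower the domino.

Call:
play_rows(plan=[0,0.002,0.002,1,1,35,1,0,0.002,0.002,1,1,70,1,0,0.002,0.002,1,1,105,1,0,0.002,0.002,1,1,132,1,0,0.002,0.002,1,1,145,1])

```text
clock: 15.8
tcp_pos: [0.5856, 0.1133, 0.0305]
eef_rot: [-0.0, 0.976, 0.218, -0.003]
force: [-11.0, -38.8, 91.9]
width: 0.26
```

```bash
python3 -c "
from h import *
rel([.587,.115,.0318],25.3);print(cur()[2]['force'])"
```

```text
turn [-0.001, 0.005, -0.002] shift [2.0, -0.9, -1.4]
[-10.98913015 -38.7634896   91.91629784]
```

The lowering overshot and pressed the domino on the floor at about 92 N at the wrist. I ease up first, then release.

Call:
play_rows(plan=[0,0,0,0,0,-3,1,0,0,0,0,0,-3,1,0,0,0,0,0,-3,0.6,0,0,0,0,0,-3,0.4,0,0,0,0,0,-3,0.4])

```text
clock: 16.22
tcp_pos: [0.5859, 0.113, 0.0338]
eef_rot: [0.0, 0.976, 0.218, -0.002]
force: [0.5, 0.8, 1.1]
width: 0.599
```

```bash
python3 -c "
from h import *
s=cur()[2];print(s['force'],s['width'],s['tcp_pos'])"
```

```text
[0.54080171 0.78552452 1.0958798 ] 0.5987618712652134 [0.58592562 0.1129988  0.03379597]
```

Call:
play_rows(plan=[0,0,0,0,0,-10,0.4,0,0,0,0,0,-35,0.4,0,0,0,0,0,-70,0.4,0,0,0,0,0,-105,0.4,0,0,0,0,0,-140,0.4])

```text
clock: 16.63
tcp_pos: [0.5863, 0.1132, 0.1765]
eef_rot: [0.0, 0.976, 0.218, -0.002]
force: [0.9, 0.7, -0.5]
width: 0.596
```

Call:
play_rows(plan=[0,0,0,0,40,-20,0.4,0,0,0,0,80,-40,0.4,0,0,0,0,115,-60,0.4,0,0,0,0,150,-60,0.4,0,0,0,0,150,-60,0.4])

```text
clock: 17.05
tcp_pos: [0.6522, -0.0288, 0.2382]
eef_rot: [0.002, 0.977, 0.215, -0.0]
force: [-0.1, -1.0, -0.7]
width: 0.605
```

```bash
python3 lid.py
python3 - <<'E'
from h import *
print(abs(cur()[2]["qvel"]).max())
for c in ("scene","side"):
  im,d=r.capture(c)
  if c=="scene": save("f_sc",cv2.resize(im[120:330,110:390],(800,600),interpolation=3))
  else: save("f_si",cv2.resize(im,(800,600)))
  for t in ("domino","knife","lorry","arch_center","prism_center","roller_center","bowl","plank"):
    for k in r.outline_of(c,t)[:3]:
      if k["score"]<.5: continue
      v,u=np.nonzero(k["region"]&(d>0)); P=withdepth(c,np.c_[u,v],d); Q=P[(P[:,2]>.005)]
      if len(Q)<20: continue
      Q=Q[np.linalg.norm(Q-np.median(Q,0),axis=1)<.15]
      rc=cv2.minAreaRect((Q[:,:2]*1000).astype(np.float32)); print(c,t,round(k["score"],2),np.round(rc[0]),np.round(rc[1],0),round(rc[2],1),np.percentile(Q[:,2],[50,95]).round(3))
E
```

```text
[ 0.6521919  -0.02883906  0.23815582] [ 0.907  0.42  -0.002] [-0.1 -1.  -0.7] 0.6046882657254918
lid pts 2241 angle pct [ 99.2  99.9 100.6 101.4 102.4]
0.04680730018001196
scene domino 0.54 [587. 110.] [109.  29.] 26.6 [0.057 0.065]
scene knife 0.76 [ 524. -106.] [177.  35.] 36.3 [0.017 0.029]
scene knife 0.68 [ 221. -296.] [249.  49.] 0.6 [0.022 0.038]
scene knife 0.62 [342. -91.] [20. 69.] 22.1 [0.011 0.02 ]
scene lorry 0.85 [333. 364.] [ 82. 211.] 43.0 [0.062 0.088]
scene arch_center 0.72 [ 437. -243.] [ 45. 125.] 49.3 [0.056 0.064]
scene arch_center 0.58 [541. 209.] [228.  44.] 25.6 [0.187 0.256]
scene prism_center 0.75 [ 562. -379.] [50. 50.] 56.9 [0.069 0.087]
scene roller_center 0.71 [773.  -4.] [41. 48.] 84.3 [0.065 0.073]
scene bowl 0.66 [ 777. -197.] [109. 107.] 37.1 [0.021 0.045]
scene plank 0.9 [ 727. -327.] [122.  25.] 46.1 [0.022 0.028]
side domino 0.9 [571. 116.] [147.  94.] 52.4 [0.058 0.062]
side knife 0.83 [ 216. -298.] [248.  52.] 1.5 [0.02  0.035]
side knife 0.63 [ 523. -107.] [187.  38.] 37.1 [0.015 0.026]
side lorry 0.63 [358. 326.] [ 75. 173.] 36.6 [0.053 0.086]
side arch_center 0.6 [ 435. -244.] [ 43. 122.] 50.2 [0.057 0.06 ]
side prism_center 0.72 [579. 131.] [224. 191.] 25.9 [0.094 0.209]
side prism_center 0.64 [ 559. -382.] [48. 45.] 56.0 [0.081 0.085]
side roller_center 0.82 [769.  -5.] [45. 46.] 24.9 [0.053 0.069]
side bowl 0.8 [ 776. -197.] [108. 109.] 88.1 [0.026 0.044]
side plank 0.86 [ 723. -329.] [121.  24.] 45.4 [0.022 0.025]
```

View pics/f_sc.png

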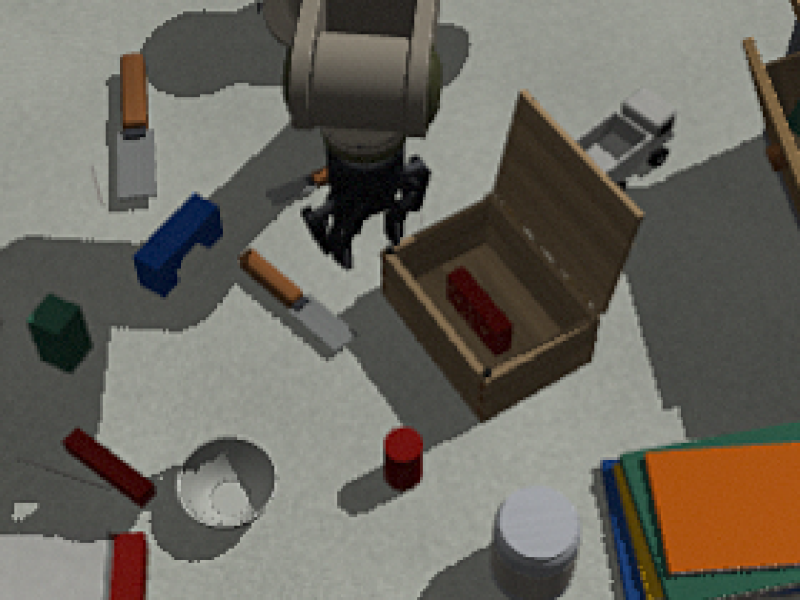

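The final scene crop shows the domino standing inside the box at (478,310), top about 62 mm (rim 90 mm). The lid leans back at about 100°, the knife lies flat at (295,300), and the bystanders are where they were. I hand in.

```bash
python3 -c "
from plant import r
print(r.sign_off())"
```

```text
the job is handed in; nothing more can be done
None
```

The job is done and handed in at about 17.5 s of the 61 s. I levered the lid up with the middle-sized knife, swung it past upright, laid the knife back flat near its old spot, then stood the domino inside the box.

**What the last checks showed:**
- **Lid:** it stands open at about 100°, just short of its stop at about 103°, and held there while I placed the domino.
- **Domino:** it stands on the box floor with its top about 62 mm above the table, below the 90 mm rim.
- **Knife:** it lies flat and level on the table.
- **Other toys:** the arch, prism, bowl, plank, roller and lorry are within a few mm of where they started in the side view. I did not measure the tilt-out bin, but the arm never went near it.

**What went wrong or disagreed:**
- **Force when lowering the domino:** I lowered it too fast and it pressed on the box floor. The wrist read about 92 N up and about 100 N in total, against the 120 N limit. It was read only at the end of that move, so a higher peak just before can't be ruled out. I eased off at once and it dropped back to about 1 N.
- **Lorry in the scene camera:** one final reading put it about 40 mm off, with an oversized outline, probably because the open lid partly hides it. The side camera had it where it started.
- **Domino in the side camera:** the final outline there was unusable in plan. The scene camera and picture agree it is in the box.

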